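# Sweep the sign-fixing caps through the mouth of the counting tray

### The arm

A 6-joint arm with a two-finger parallel gripper is mounted at the origin on the work surface. World frame = base frame: x ahead of the robot, y to its left, z up, the work surface at z = 0. Lengths are in m, angles in rad, forces in N, time in s.
With the tool pointing down it reaches from about 0.35 to 0.775 m from the base axis. Payload 5.5 kg.
Tool frame: the origin (TCP) lies at the very end of the fingers, on their centre line; the grasp point (between the pads) lies env.pinch_z behind it (env.pinch_z is the distance from the TCP to the grasp point, in m); z points along the fingers, y is the direction in which the jaws open and shut (so a half turn about z gives the same grasp; the last joint's range is limited). The gripper opens to 85 mm and grips with 20 to 120 N. Pads are 22 mm wide; open, the fingers measure 114 mm over their backs; the gripper's body (76 mm by 85 mm) begins 54 mm behind the grasp point. The pads swing forward as they close: fully open they stand 13 mm farther back than shut.
Start: joints at [-1.362, 0.313, 0.046, 1.304, 0, 1.431], TCP at [0.197, -0.54, 0.231] pointing down, gripper open.
Joint ranges: [-2.76, 2.76], [-0.86, 1.69], [-1.03, 1.26], [-2.2, 2.34], [-1.47, 1.5], [-3.14, 3.14]. Speed limits (rad/s): [2.57, 2.57, 3.14, 3.14, 3.14, 3.14].

### API

Orientations are given as a unit quaternion [w, x, y, z].
In Python, from rig import readout, get_image, get_calibration, env gives the robot as it stands.
- The arm moves only by the shell command python3 -m inch 'ROWS' [OPENING] [FORCE]. ROWS is JSON, a list of rows, each a list of 2 entries, a list of its own where there are three numbers: the shift along the tool's x, y, z in units of 40 mm (1.0 is 40 mm), then the turn about the tool's z in rad. In form: [[[x, y, z], turn], ...]. A call has 1 to 8 rows; each row is the pose to reach, as a shift and turn from the pose commanded when the call began, along the tool's axes at that moment; what a row does not reach only later rows make up. A row lasts 1/8 s, in which the tool goes at most 62.5 mm and 10.7 degrees, less where a joint would pass 70% of its speed; a pose out of reach is approached as far as the arm can. A call with a gripper value outside its range is refused whole. OPENING is the opening, from 0 (shut) to 1 (fully open), set as the call begins (- or left out, the last holds). The fingers move at their own pace and stop on an object; FORCE is the grip in N (left out, the last holds). Time passes only in rows, so rows that repeat a pose let the fingers close. It gives the time, the measured TCP pose, the force and the opening at its end, in the units of the state.
- readout.get_state(): the state, without advancing time (a new reading comes with each control period).
- get_image(name): name is "scene" or "top" or "wrist"; returns the picture (384x512x3 uint8, blue, green, red); there is no depth.
- get_calibration(name): a dict with "vertical_fov" (degrees; the focal length in pixels is half the picture's height over the tangent of half this angle, whatever the lens; pixels are square), "cx", "cy" (the principal point, pixels), "view" (4x4, takes a point from world to camera coordinates); the wrist camera has in their place "hand_eye" (4x4, takes a point from camera to tool coordinates, whose origin is the TCP and whose axes are the flange's). Camera axes: x right, y down, z forward; pixel columns grow to the right and rows downward; lengths in m; the calibration is good to about 2 mm. A picture is of the moment at which its call begins: read the wrist's pose just before it. get_calibration takes no time and is no camera call.
- env.job_done(): hands the job in, once; it reports no verdict.
The state is a dict: "time_s": time; "joints": joint angles; "joint_vel": joint speeds; "joint_efforts": joint torques, N m; "eef_pos": TCP position; "ee_rot": TCP orientation; "force": force on the tool from outside, world axes, zero at the start; "wrist_torque": the same for the moment, N m; "width": finger opening in m.
Only numpy, scipy, OpenCV 4.12 (cv2) and the standard library are available. Lean on these libraries where they do the work, as an engineer would, in place of code of your own. Each camera call takes 0.05 s, during which the arm holds its last target.

### The job

Three flat round metal caps lie loose on the counting tray, among taller posts that stand on end. With the fingertips, sweep the caps along the deck and out through the narrow mouth of the tray, one at a time, so that each drops into the middle compartment of the fixings case below before the next one reaches the mouth. Slide them only, never pick them up, and leave the posts standing where they are.

Things in the scene. Friction and masses are not known exactly. Their poses are not given: they have to be found in the camera images.
- tray: fixed sheet-steel counting tray; level dark deck, top 55 mm above the bench, inside x = -150 to 150 mm, y = -150 (mouth) to 120 mm. Rim walls 3 mm thick, 16 mm above the deck; at the -y end two walls slant in, from x = +-150, y = -95 to x = +-17, y = -150 mm, leaving the mouth between them. Origin on the bench under the deck, x and y level, z up; caps are swept towards -y
- gate (a point): middle of the mouth, at the level of the deck's top: a gap 34 mm wide (along x) between the slanting walls, at the very -y edge of the deck. Beyond is a drop of about 50 mm into the case: a cap tips over the edge once its centre is a few mm past this point. Axes as the tray's
- slot (a point): middle of the inner floor of the middle compartment of the case, an open light-grey three-part box, 46 mm high, fixed under the tray's -y edge; 28.5 mm beyond the mouth in the tray's -y and 52 mm lower. The compartment is 66 mm along x, 67 mm along y, 43 mm deep. Axes as the tray's
- cap_a: one of three identical plain stainless discs (sign-fixing caps), 25 mm diameter, 10 mm high, about 30 g, lying flat and loose on the tray deck; origin at the centre of its underside
- cap_b: one of three identical plain stainless discs (sign-fixing caps), 25 mm diameter, 10 mm high, about 30 g, lying flat and loose on the tray deck; origin at the centre of its underside
- cap_c: one of three identical plain stainless discs (sign-fixing caps), 25 mm diameter, 10 mm high, about 30 g, lying flat and loose on the tray deck; origin at the centre of its underside
- post_a: one of two plain stainless tubes of 19 mm diameter and 40 mm height (standoff posts), about 50 g, standing upright and loose on the deck among the caps, to be left as they are; origin at the centre of the underside
- post_b: one of two plain stainless tubes of 19 mm diameter and 40 mm height (standoff posts), about 50 g, standing upright and loose on the deck among the caps, to be left as they are; origin at the centre of the underside
Not all that is in view belongs to the job. Leave any yellow look-alike of the cap_b alone. What is shaped like the cap_c but orange is not meant.

How it is judged:
On the way, in this order (a step that is already met when the one before it is completed fails the run):
1. one cap is in the middle compartment, the other two still on the tray ((((height (world z) of cap_a below 0.045 m and x of cap_a in the frame of slot between -0.034 and 0.034 m and y of cap_a in the frame of slot between -0.036 and 0.036 m) and height (world z) of each of cap_b, cap_c above 0.05 m) or (height (world z) of each of cap_a, cap_c above 0.05 m and (height (world z) of cap_b below 0.045 m and x of cap_b in the frame of slot between -0.034 and 0.034 m and y of cap_b in the frame of slot between -0.036 and 0.036 m)) or (height (world z) of each of cap_a, cap_b above 0.05 m and (height (world z) of cap_c below 0.045 m and x of cap_c in the frame of slot between -0.034 and 0.034 m and y of cap_c in the frame of slot between -0.036 and 0.036 m)))), for 0.2 s.
2. two caps are in the middle compartment, the third still on the tray ((((height (world z) of cap_a below 0.045 m and x of cap_a in the frame of slot between -0.034 and 0.034 m and y of cap_a in the frame of slot between -0.036 and 0.036 m) and (height (world z) of cap_b below 0.045 m and x of cap_b in the frame of slot between -0.034 and 0.034 m and y of cap_b in the frame of slot between -0.036 and 0.036 m) and height (world z) of cap_c above 0.05 m) or ((height (world z) of cap_a below 0.045 m and x of cap_a in the frame of slot between -0.034 and 0.034 m and y of cap_a in the frame of slot between -0.036 and 0.036 m) and height (world z) of cap_b above 0.05 m and (height (world z) of cap_c below 0.045 m and x of cap_c in the frame of slot between -0.034 and 0.034 m and y of cap_c in the frame of slot between -0.036 and 0.036 m)) or (height (world z) of cap_a above 0.05 m and (height (world z) of cap_b below 0.045 m and x of cap_b in the frame of slot between -0.034 and 0.034 m and y of cap_b in the frame of slot between -0.036 and 0.036 m) and (height (world z) of cap_c below 0.045 m and x of cap_c in the frame of slot between -0.034 and 0.034 m and y of cap_c in the frame of slot between -0.036 and 0.036 m)))), for 0.2 s.
At the end, for the whole second after the job is handed in: all three caps lie at rest in the middle compartment of the case (below its rim), and both posts stand upright on the deck within 15 mm of where they started (height (world z) of each of cap_a, cap_b, cap_c below 0.045 m and x of cap_a in the frame of slot between -0.034 and 0.034 m and y of cap_a in the frame of slot between -0.036 and 0.036 m and x of cap_b in the frame of slot between -0.034 and 0.034 m and y of cap_b in the frame of slot between -0.036 and 0.036 m and x of cap_c in the frame of slot between -0.034 and 0.034 m and y of cap_c in the frame of slot between -0.036 and 0.036 m and linear speed of each of cap_a, cap_b, cap_c below 0.02 m/s and angle between each of post_a, post_b's own z axis and vertical below 0.2 rad and distance of each of post_a, post_b from where it was at the start of the episode below 0.015 m); the robot touches nothing.
It fails at once if a cap is lifted more than 12 mm off the deck (height (world z) of any of cap_a, cap_b, cap_c above 0.067 m).
It fails at once if two caps are at the mouth at once (both still up on the deck, centres within 26 mm of the middle of the mouth) (((horizontal distance between cap_a and gate below 0.026 m and height (world z) of cap_a above 0.05 m) and (horizontal distance between cap_b and gate below 0.026 m and height (world z) of cap_b above 0.05 m)) or ((horizontal distance between cap_a and gate below 0.026 m and height (world z) of cap_a above 0.05 m) and (horizontal distance between cap_c and gate below 0.026 m and height (world z) of cap_c above 0.05 m)) or ((horizontal distance between cap_b and gate below 0.026 m and height (world z) of cap_b above 0.05 m) and (horizontal distance between cap_c and gate below 0.026 m and height (world z) of cap_c above 0.05 m))).
It fails at once if a post is knocked over, lifted, or moved more than 15 mm (angle between any of post_a, post_b's own z axis and vertical above 0.35 rad or distance of any of post_a, post_b from where it was at the start of the episode above 0.015 m).
It also fails if it takes over 66 s, if anything falls off the work surface, if the arm or the gripper's body presses on something with over 40 N, if the wrist force passes 120 N, or if a joint passes its speed limit or range.

## Working session

There is one attempt and no reset: what is moved stays moved. The work goes in short steps, Python scripts to look and compute and a shell command to move; the robot and the scene stay as the last step left them, time stands still between calls to the robot, and variables do not carry over. Pictures are saved under pics/ and viewed, and the job is handed in when it is done.

```bash
ls; mkdir -p pics; python3 - <<'E'
from rig import readout,get_image,get_calibration,env
import cv2
print(readout.get_state()); print(env.pinch_z)
for n in ["scene","top","wrist"]:
    cv2.imwrite(f"pics/{n}0.png",get_image(n)); print(n,get_calibration(n))
E
```

```text
pics
{'time_s': 0.0, 'joints': array([-1.36159399e+00,  3.14028770e-01,  4.49817424e-02,  1.30358273e+00,
        4.98126315e-05,  1.43118868e+00]), 'joint_vel': array([ 0.00103804, -0.00126515,  0.00131129, -0.00089964,  0.00052666,
       -0.00024368]), 'joint_efforts': array([ 2.15669916e-04, -4.80625212e+01,  2.98533618e+01,  1.94205291e-02,
       -9.57330531e-05,  3.48460631e-06]), 'eef_pos': array([ 0.19641945, -0.53987916,  0.23039385]), 'ee_rot': array([-9.17025700e-04,  9.84829550e-01,  1.73522090e-01, -7.00155489e-06]), 'force': array([-0.51443311, -0.45928256, -0.64758123]), 'wrist_torque': array([ 0.00332517, -0.04791797, -0.03251475]), 'width': 0.08519408370296735}
0.0187
scene {'vertical_fov': 46.053977981611105, 'cx': 257.9034780479211, 'cy': 187.66928667386824, 'view': array([[ 0.02445149,  0.99969623, -0.00309427, -0.04996131],
       [ 0.74930852, -0.02037602, -0.66190752, -0.35910515],
       [-0.6617695 ,  0.01386606, -0.74957913,  1.11548921],
       [ 0.        ,  0.        ,  0.        ,  1.        ]])}
top {'vertical_fov': 52.09219588768129, 'cx': 255.45091861478014, 'cy': 192.43196922803625, 'view': array([[ 0.02383073, -0.99869349, -0.04520403,  0.05331278],
       [-0.99633105, -0.02000795, -0.08321134,  0.53686393],
       [ 0.08219819,  0.04702117, -0.99550614,  0.66046902],
       [ 0.        ,  0.        ,  0.        ,  1.        ]])}
wrist {'vertical_fov': 62.64428035754422, 'cx': 251.53622880439198, 'cy': 190.48069877061056, 'hand_eye': array([[ 7.75049695e-04, -9.54296602e-01, -2.98860159e-01,
         7.66544157e-02],
       [ 9.99999614e-01,  6.15730014e-04,  6.27251008e-04,
         5.37265368e-04],
       [-4.14566336e-04, -2.98860529e-01,  9.54296711e-01,
        -1.42595816e-01],
       [ 0.00000000e+00,  0.00000000e+00,  0.00000000e+00,
         1.00000000e+00]])}
```

View pics/scene0.png

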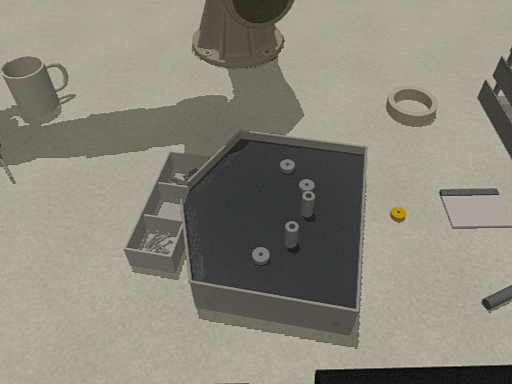

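View pics/top0.png

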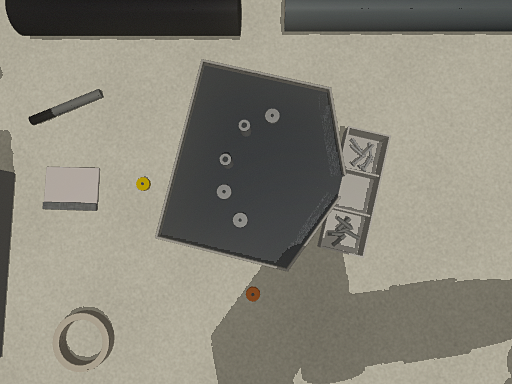

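```bash
python3 -m inch -h 2>&1 | head -20
```

```text
invalid input: not JSON, or not a number
```

The top view shows three grey caps at about (272,115), (224,191) and (240,220). The posts are at (244,126) and (225,160). The decoys lie off the tray: yellow at (143,184), orange at (253,294). I'll check this in a close crop.

```bash
cat > h.py <<'E'
import numpy as np, cv2
from rig import readout,get_image,get_calibration,env
def ray(cal,uv,z):
    f=192/np.tan(np.radians(cal['vertical_fov'])/2)
    V=cal['view'];R=V[:3,:3];c=-R.T@V[:3,3]
    d=R.T@np.array([(uv[0]-cal['cx'])/f,(uv[1]-cal['cy'])/f,1])
    return c+d*(z-c[2])/d[2]
def proj(cal,p):
    f=192/np.tan(np.radians(cal['vertical_fov'])/2)
    q=cal['view'][:3,:3]@p+cal['view'][:3,3]
    return np.array([cal['cx']+f*q[0]/q[2],cal['cy']+f*q[1]/q[2]])
E
python3 - <<'E'
import cv2
im=cv2.imread('pics/top0.png')
cv2.imwrite('pics/crop0.png',cv2.resize(im[50:280,140:400],None,fx=3,fy=2.6,interpolation=cv2.INTER_CUBIC)[:600])
c=im[50:280,140:400]
cv2.imwrite('pics/crop0.png',cv2.resize(c,None,fx=2.6,fy=2.6,interpolation=cv2.INTER_CUBIC))
E
```

```text
(no output)
```

View pics/crop0.png

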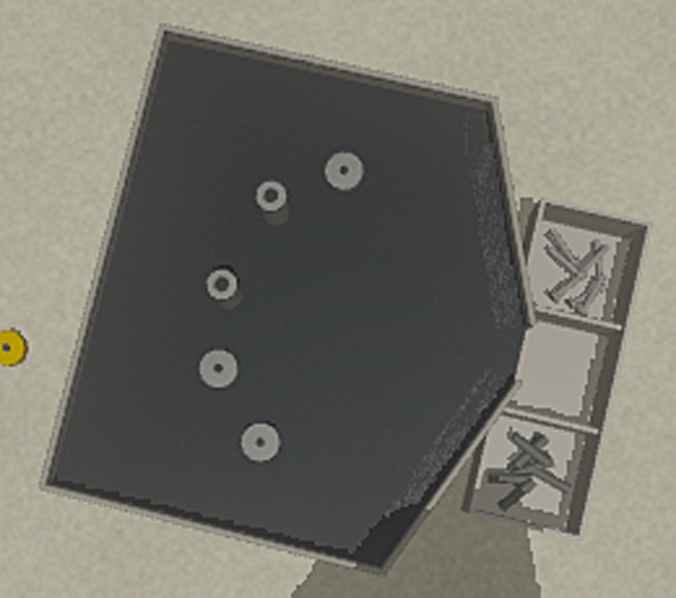

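The crop confirms it: three solid grey discs with a small centre hole (caps) and two ring-topped tubes (posts). No coloured part is on the tray.

```bash
cat >> h.py <<'E'
def fit2(A,B):
    ca,cb=A.mean(0),B.mean(0);H=(A-ca).T@(B-cb)
    th=np.arctan2(H[0,1]-H[1,0],H[0,0]+H[1,1]);R=np.array([[np.cos(th),-np.sin(th)],[np.sin(th),np.cos(th)]])
    return th,cb-R@ca
E
python3 - <<'E'
from h import *
cal=get_calibration('top');cs=get_calibration('scene')
cr=np.array([(163,26),(496,98),(382,572),(42,487),(530,323),(517,385)])
px=(cr+.5)/2.6-.5+[140,50]
tr=np.array([(.153,.123),(.153,-.097),(-.153,-.097),(-.153,.123),(.017,-.152),(-.017,-.152)])
W=np.array([ray(cal,p,.071)[:2] for p in px])
th,t=fit2(tr,W);R=np.array([[np.cos(th),-np.sin(th)],[np.sin(th),np.cos(th)]])
print(th,t);print(((W-(tr@R.T+t))*1000).round(1))
np.savez('tray.npz',th=th,t=t)
im=cv2.imread('pics/top0.png')
g=cv2.cvtColor(im,cv2.COLOR_BGR2GRAY)
m=(g>100).astype(np.uint8)
n,l,s,c=cv2.connectedComponentsWithStats(m)
for i in range(n):
    if 60<s[i,4]<400 and 200<c[i,0]<320 and 80<c[i,1]<250:
        for z in(.065,.095):
            w=ray(cal,c[i],z)[:2]; print(c[i].round(1),s[i,4],z,w.round(4),((w-t)@R*1000).round(1),'scene px',proj(cs,np.r_[w,z]).round(1))
print('gate',R@[0,-.15]+t)
E
```

```text
-0.21877609315370758 [0.57844753 0.07188097]
[[-1.2 -1.5]
 [ 0.5 -0.3]
 [ 1.5 -0. ]
 [ 0.  -2.2]
 [ 2.3  1.8]
 [-3.1  2.2]]
[271.9 115.4] 150 0.065 [0.661  0.0389] [ 87.7 -14.3] scene px [261.4 253.9]
[271.9 115.4] 150 0.095 [0.6525 0.0386] [ 79.5 -16.4] scene px [261.1 236.4]
[243.9 125. ] 74 0.065 [0.6441 0.085 ] [61.3 27.1] scene px [293.5 243.1]
[243.9 125. ] 74 0.095 [0.6364 0.0826] [54.3 23. ] scene px [292.5 226.2]
[225.  159.1] 74 0.065 [0.5863 0.1149] [-1.6 43.7] scene px [310.4 210.8]
[225.  159.1] 74 0.095 [0.5813 0.111 ] [-5.7 38.8] scene px [309.1 195.4]
[223.6 191.4] 152 0.065 [0.5327 0.1155] [-54.1  32.6] scene px [307.3 184.3]
[223.6 191.4] 152 0.095 [0.5302 0.1116] [-55.7  28.3] scene px [306.2 170.1]
[239.7 219.7] 158 0.065 [0.4871 0.0878] [-92.6  -4.3] scene px [287.9 164.1]
[239.7 219.7] 158 0.095 [0.4867 0.0852] [-92.4  -6.9] scene px [287.1 150.8]
gate [ 0.54589228 -0.07454361]
```

The tray fit and the cap positions agree with the scene view to about 1 px. My plan is to leave a finger gap of about 14 mm so each cap nests between the tips. I'll push each cap to tray (0,-90), re-aim, and then push along -y through the mouth.

```bash
cat >> h.py <<'E'
from scipy.spatial.transform import Rotation as Ro
def TR():
    d=np.load('tray.npz');th=float(d['th']);R=np.array([[np.cos(th),-np.sin(th)],[np.sin(th),np.cos(th)]]);return th,R,d['t']
def now():
    s=readout.get_state();q=s['ee_rot'];M=Ro.from_quat([q[1],q[2],q[3],q[0]]).as_matrix()
    th,R,t=TR();p=s['eef_pos'];tt=(p[:2]-t)@R*1000
    yaw=np.arctan2(M[1,0],M[0,0])
    print('t',round(s['time_s'],2),'tray',tt.round(1),'z',p[2].round(4),'yaw_tray',np.degrees(yaw-th).round(1),'F',s['force'].round(1),'w',round(s['width'],4),'j6',s['joints'][5].round(2))
    return p,M,yaw
def plan(xy,z,yawdeg=None):
    """tray xy mm, z m, tool-x yaw in tray deg -> shift units, turn"""
    p,M,yaw=now();th,R,t=TR()
    w=np.r_[R@(np.array(xy)/1000)+t,z]
    sh=M.T@(w-p)/.04
    tu=0 if yawdeg is None else -((np.radians(yawdeg)+th-yaw+np.pi)%(2*np.pi)-np.pi)
    print('->',xy,z,'shift',sh.round(2),'turn',round(tu,3))
E
python3 - <<'E'
from h import *
plan((113,7),.2,40.8);plan((113,7),.1,40.8)
E
```

```text
t 0.15 tray [-240.1 -680.2] z 0.2306 yaw_tray 32.5 F [-0.1  0.   0.2] w 0.085 j6 1.43
-> (113, 7) 0.2 shift [16.68 -9.74  0.78] turn -0.145
t 0.15 tray [-240.1 -680.2] z 0.2306 yaw_tray 32.5 F [-0.1  0.   0.2] w 0.085 j6 1.43
-> (113, 7) 0.1 shift [16.68 -9.74  3.28] turn -0.145
```

```bash
python3 -m inch '[[[2,-1.2,0],0],[[4,-2.4,0],0],[[6,-3.5,0],0],[[8,-4.7,0],0],[[10,-5.8,0],0],[[12,-7,0],0],[[14,-8.2,0],0],[[15,-8.8,0],0]]' 0.165 20; python3 - <<'E'
from h import *
plan((113,7),.11,40.8)
E
```

```text
time_s: 1.15
eef_pos: [0.5167, -0.1538, 0.2312]
ee_rot: [0.0, 0.985, 0.173, -0.0]
force: [0.1, -1.0, 0.7]
width: 0.0139
t 1.15 tray [ -11.3 -233.7] z 0.2312 yaw_tray 32.5 F [ 0.1 -1.   0.7] w 0.0139 j6 2.35
-> (113, 7) 0.11 shift [ 5.86 -3.4   3.03] turn -0.145
```

```bash
python3 -m inch '[[[1.3,-0.8,0],0],[[2.6,-1.5,0],-0.1],[[3.9,-2.3,0],-0.145],[[5,-2.9,0],-0.145],[[5.8,-3.4,0],-0.145],[[5.8,-3.4,1.5],-0.145],[[5.8,-3.4,2.6],-0.145],[[5.8,-3.4,2.6],-0.145]]'; python3 - <<'E'
from h import *
cv2.imwrite('pics/w1.png',get_image('wrist'))
cv2.imwrite('pics/t1.png',get_image('top'))
plan((113,7),.08,40.8);
E
```

```text
time_s: 2.15
eef_pos: [0.6837, 0.0519, 0.1223]
ee_rot: [-0.001, 0.97, 0.245, -0.005]
force: [0.9, 0.5, -0.4]
width: 0.0139
t 2.25 tray [110.8   3.7] z 0.1281 yaw_tray 40.8 F [-0.3  0.1  0.6] w 0.0142 j6 2.61
-> (113, 7) 0.08 shift [ 0.1  -0.03  1.2 ] turn 0.0
```

View pics/w1.png

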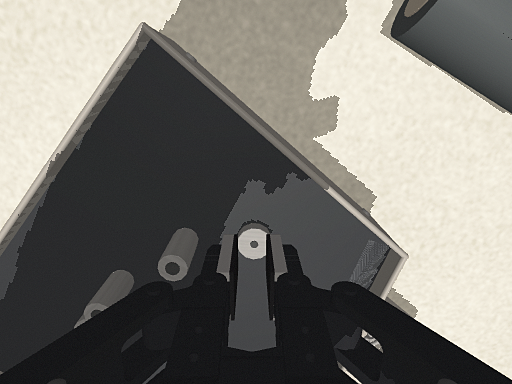

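View pics/t1.png

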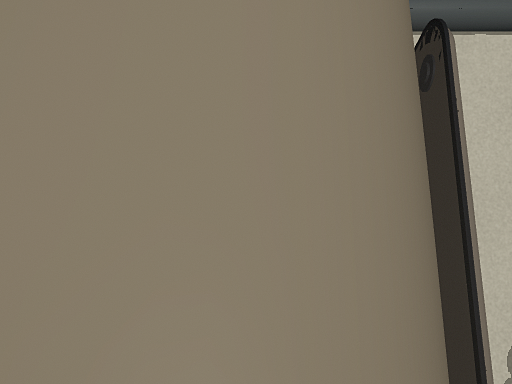

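```bash
cat >> h.py <<'E'
def wcal():
    c=dict(get_calibration('wrist'));p,M,_=now();T=np.eye(4);T[:3,:3]=M;T[:3,3]=p
    c['view']=np.linalg.inv(T@c['hand_eye']);return c
def tray2w(xy,z):
    th,R,t=TR();return np.r_[R@(np.array(xy)/1000)+t,z]
def w2tray(w):
    th,R,t=TR();return (w[:2]-t)@R*1000
E
python3 - <<'E'
from h import *
c=wcal();p,M,_=now()
for dx in(-.011,0,.011): print('tcp',dx,proj(c,p+M@[dx,0,0]))
for n,q,z in[('A',(87.7,-14.3),.065),('P1',(54.3,23),.095),('P2',(-5.7,38.8),.095),('corner',(151.5,121.5),.071),('corner2',(151.5,-95),.071)]: print(n,proj(c,tray2w(q,z)))
E
```

```text
t 2.25 tray [110.8   3.7] z 0.1281 yaw_tray 40.8 F [-0.3  0.1  0.6] w 0.0142 j6 2.61
t 2.25 tray [110.8   3.7] z 0.1281 yaw_tray 40.8 F [-0.3  0.1  0.6] w 0.0142 j6 2.61
tcp -0.011 [250.21020448 270.10326721]
tcp 0 [250.19966756 250.91601049]
tcp 0.011 [250.18868552 230.91821748]
A [248.44566686 245.1716591 ]
P1 [168.87441582 268.44151146]
P2 [ 96.04509983 314.82030371]
corner [141.5047098   34.60460954]
corner2 [393.39226983 254.85374092]
```

```bash
python3 - <<'E'
from h import *
c=wcal();im=get_image('wrist');cv2.imwrite('pics/w2.png',im)
g=cv2.cvtColor(im,cv2.COLOR_BGR2GRAY)
hc=cv2.HoughCircles(g[220:270,230:280],cv2.HOUGH_GRADIENT,1,30,param1=120,param2=10,minRadius=12,maxRadius=26);print(hc)
for n,u,z in[('A',(254,244),.065),('P1',(172,268),.095),('corner',(143,24),.071),('corner2',(406,256),.071)]: print(n,w2tray(ray(c,u,z)).round(1))
cv2.imwrite('pics/w2c.png',cv2.resize(im[200:300,140:420],None,fx=2.8,fy=2.8))
now()
E
```

```text
t 2.25 tray [110.8   3.7] z 0.1281 yaw_tray 40.8 F [-0.3  0.1  0.6] w 0.0142 j6 2.61
[[[20.5 28.5 18.8]]]
A [ 91.  -16.7]
P1 [55.8 21.7]
corner [156.6 124. ]
corner2 [ 156.7 -102.5]
t 2.3 tray [111.8   3.8] z 0.1295 yaw_tray 40.8 F [1.  0.4 0.1] w 0.014 j6 2.61
```

View pics/w2c.png

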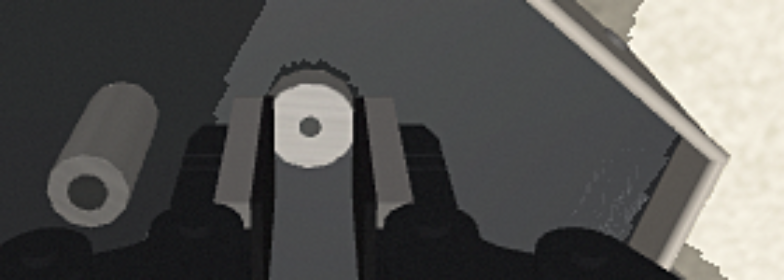

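```bash
python3 - <<'E'
from h import *
plan((115,5.5),.08,40);plan((115,5.5),.059,40)
E
python3 -m inch '[[[0,0,0],0],[[0.1,0,0],0.01],[[0.1,0,0.5],0.01],[[0.1,0,1],0.01],[[0.1,0,1.2],0.01],[[0.1,0,1.2],0.01]]'
python3 - <<'E'
from h import *
plan((115,5.5),.059,40);plan((17,-76),.059,40)
E
```

```text
t 2.3 tray [111.8   3.8] z 0.1295 yaw_tray 40.8 F [1.  0.4 0.1] w 0.014 j6 2.61
-> (115, 5.5) 0.08 shift [0.08 0.02 1.24] turn 0.014
t 2.3 tray [111.8   3.8] z 0.1295 yaw_tray 40.8 F [1.  0.4 0.1] w 0.014 j6 2.61
-> (115, 5.5) 0.059 shift [0.08 0.02 1.76] turn 0.014
time_s: 3.05
eef_pos: [0.6907, 0.0534, 0.0792]
ee_rot: [-0.0, 0.971, 0.239, -0.0]
force: [-0.2, 0.3, -0.1]
width: 0.0139
t 3.05 tray [113.6   6.3] z 0.0792 yaw_tray 40.2 F [-0.2  0.3 -0.1] w 0.0139 j6 2.62
-> (115, 5.5) 0.059 shift [0.01 0.04 0.5 ] turn 0.004
t 3.05 tray [113.6   6.3] z 0.0792 yaw_tray 40.2 F [-0.2  0.3 -0.1] w 0.0139 j6 2.62
-> (17, -76) 0.059 shift [-3.17  0.01  0.51] turn 0.004
```

Position is good, so I'll go down and check before pushing.

```bash
python3 -m inch '[[[0,0.03,0.3],0],[[0,0.03,0.5],0],[[0,0.03,0.5],0],[[0,0.03,0.5],0]]'
python3 - <<'E'
from h import *
c=wcal();im=get_image('wrist');cv2.imwrite('pics/w3.png',im)
plan((17,-76),.059,40)
E
```

```text
time_s: 3.55
eef_pos: [0.6914, 0.0523, 0.0594]
ee_rot: [0.0, 0.971, 0.24, 0.0]
force: [0.3, -0.0, -0.6]
width: 0.014
t 3.55 tray [114.5   5.4] z 0.0594 yaw_tray 40.3 F [ 0.3 -0.  -0.6] w 0.014 j6 2.62
t 3.6 tray [114.6   5.5] z 0.0596 yaw_tray 40.3 F [ 0.8 -0.1 -0.4] w 0.0136 j6 2.62
-> (17, -76) 0.059 shift [-3.18 -0.02  0.01] turn 0.004
```

View pics/w3.png

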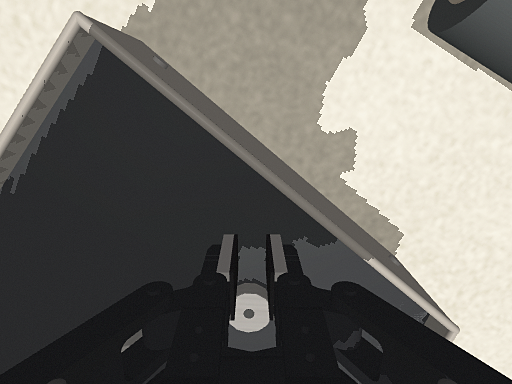

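The cap at (249,313) is centred between the fingers, whose gap is at about column 251. Pushing now.

```bash
python3 -m inch '[[[-0.25,0,0],0],[[-0.5,0,0],0],[[-0.75,0,0],0],[[-1,0,0],0],[[-1.25,0,0],0],[[-1.5,0,0],0],[[-1.75,0,0],0],[[-2,0,0],0]]'
python3 -m inch '[[[-0.25,0,0],0],[[-0.5,0,0],0],[[-0.75,0,0],0],[[-1,0,0],0],[[-1.15,0,0],0],[[-1.15,0,0],0]]'
python3 - <<'E'
from h import *
c=wcal();im=get_image('wrist');cv2.imwrite('pics/w4.png',im)
cv2.imwrite('pics/s4.png',get_image('scene'))
E
```

```text
time_s: 4.6
eef_pos: [0.62, 0.0148, 0.0593]
ee_rot: [0.0, 0.971, 0.24, 0.0]
force: [-0.4, -0.2, -0.4]
width: 0.014
time_s: 5.35
eef_pos: [0.5793, -0.0065, 0.0593]
ee_rot: [0.0, 0.971, 0.239, -0.0]
force: [0.1, -1.3, -0.2]
width: 0.0148
t 5.35 tray [ 17.8 -76.3] z 0.0593 yaw_tray 40.2 F [ 0.1 -1.3 -0.2] w 0.0148 j6 2.51
```

View pics/w4.png

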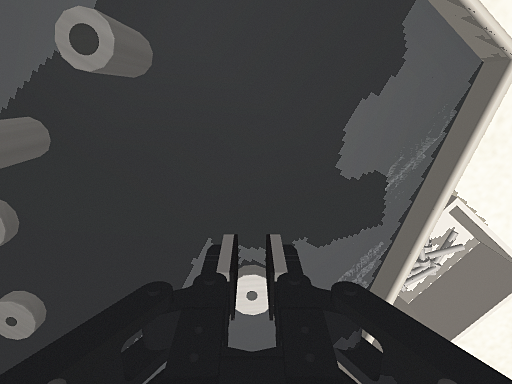

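View pics/s4.png

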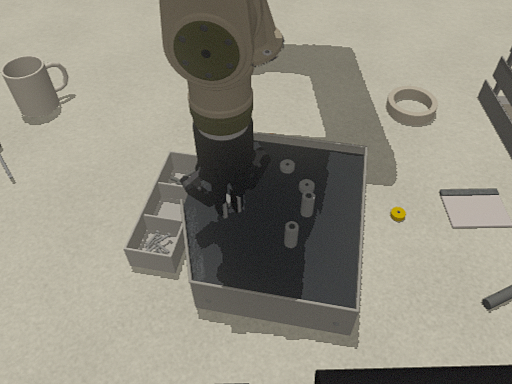

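```bash
python3 - <<'E'
from h import *
c=wcal();im=cv2.imread('pics/w4.png')
print(w2tray(ray(c,(251.5,295),.065)))
print('gate px',[proj(c,tray2w(q,.071)) for q in((17,-150),(-17,-150),(151.5,-95))])
cap=w2tray(ray(c,(251.5,295),.065))
for a in(40,65,90):
    plan(cap+33*np.array([np.cos(np.radians(a)),np.sin(np.radians(a))]),.0593,a)
E
```

```text
t 5.45 tray [ 18.4 -76. ] z 0.0593 yaw_tray 40.3 F [ 0.5  0.4 -0.5] w 0.0142 j6 2.51
[  2.12695338 -90.62589801]
gate px [array([358.13262109, 347.06081132]), array([312.52551461, 385.82945897]), array([511.64487727,  57.1478371 ])]
t 5.45 tray [ 18.4 -76. ] z 0.0593 yaw_tray 40.3 F [ 0.5  0.4 -0.5] w 0.0142 j6 2.51
-> [ 27.40642   -69.4139069] 0.0593 shift [0.28 0.02 0.  ] turn 0.004
t 5.45 tray [ 18.4 -76. ] z 0.0593 yaw_tray 40.3 F [ 0.5  0.4 -0.5] w 0.0142 j6 2.51
-> [ 16.07335601 -60.71774104] 0.0593 shift [ 0.2  -0.33  0.  ] turn -0.432
t 5.45 tray [ 18.4 -76. ] z 0.0593 yaw_tray 40.3 F [ 0.5  0.4 -0.5] w 0.0142 j6 2.51
-> [  2.12695338 -57.62589801] 0.0593 shift [-0.01 -0.61  0.  ] turn -0.868
```

```bash
python3 -m inch '[[[0.28,0,0],0],[[0.27,-0.11,0],-0.15],[[0.25,-0.22,0],-0.3],[[0.2,-0.33,0],-0.43],[[0.15,-0.43,0],-0.58],[[0.08,-0.52,0],-0.73],[[-0.01,-0.6,0],-0.87],[[-0.01,-0.6,0],-0.87]]'
python3 - <<'E'
from h import *
c=wcal();im=get_image('wrist');cv2.imwrite('pics/w5.png',im)
for q in ((17,-150),(-17,-150)): print(proj(c,tray2w(q,.071)))
plan((0,-143),.0593,90)
E
```

```text
time_s: 6.45
eef_pos: [0.5688, 0.0153, 0.0592]
ee_rot: [0.0, 0.78, 0.626, 0.0]
force: [0.2, 0.2, 0.1]
width: 0.0142
t 6.45 tray [  2.8 -57.3] z 0.0592 yaw_tray 90.1 F [0.2 0.2 0.1] w 0.0142 j6 1.67
[275.86448921 409.87293586]
[214.68941755 409.85747222]
t 6.5 tray [  3.1 -57.4] z 0.0593 yaw_tray 90.0 F [-0.6  0.2 -0.6] w 0.0142 j6 1.68
-> (0, -143) 0.0593 shift [-2.14 -0.08 -0.  ] turn -0.0
```

View pics/w5.png

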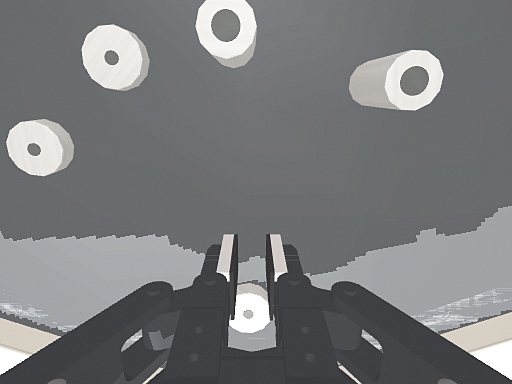

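```bash
python3 - <<'E'
import cv2,numpy as np
im=cv2.imread('pics/w5.png')
a=cv2.resize(im[290:384,0:120],None,fx=3.3,fy=3.3);b=cv2.resize(im[290:384,392:512],None,fx=3.3,fy=3.3)
cv2.imwrite('pics/w5c.png',np.hstack([a,b]))
E
```

```text
(no output)
```

View pics/w5c.png

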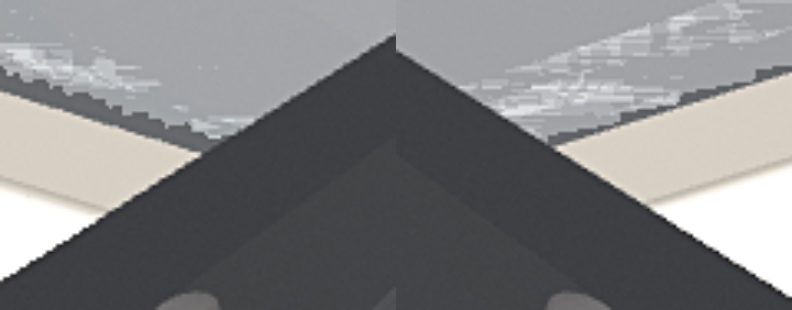

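```bash
python3 - <<'E'
from h import *
c=wcal()
L=[w2tray(ray(c,p,.071)) for p in((0,317.9),(60.6,336.4))];Rr=[w2tray(ray(c,p,.071)) for p in((440.2,334.5),(512,312.1))]
print(L,Rr)
for q in L+Rr: print(q.round(1),'model |x| at y',round(17+(q[1]+150)*133/55,1))
l=np.polyfit([q[1] for q in L],[q[0] for q in L],1);r=np.polyfit([q[1] for q in Rr],[q[0] for q in Rr],1)
print('mid',[(np.polyval(l,y)+np.polyval(r,y))/2 for y in(-110,-130,-150)], [(np.polyval(r,y)-np.polyval(l,y)) for y in(-110,-130,-150)])
print('cap',w2tray(ray(c,(248.5,313.5),.065)))
E
```

```text
t 6.5 tray [  3.1 -57.4] z 0.0593 yaw_tray 90.0 F [-0.6  0.2 -0.6] w 0.0142 j6 1.68
[array([-121.46470283,  -88.72670125]), array([ -93.40434222, -100.03129503])] [array([ 99.45721578, -99.02661102]), array([132.62267963, -85.481563  ])]
[-121.5  -88.7] model |x| at y 165.2
[ -93.4 -100. ] model |x| at y 137.8
[ 99.5 -99. ] model |x| at y 140.3
[132.6 -85.5] model |x| at y 173.0
mid [np.float64(1.9643006266530278), np.float64(2.30108177473619), np.float64(2.6378629228193518)] [np.float64(141.24847402564967), np.float64(42.633689814864965), np.float64(-55.98109439591974)]
cap [  2.03774385 -91.02125345]
```

```bash
python3 - <<'E'
from h import *
c=wcal()
L=[w2tray(ray(c,p,.055)) for p in((0,317.9),(60.6,336.4))];Rr=[w2tray(ray(c,p,.055)) for p in((440.2,334.5),(512,312.1))]
for q in L+Rr: print(q.round(1),'model |x| at y',round(17+(q[1]+150)*133/55,1))
l=np.polyfit([q[1] for q in L],[q[0] for q in L],1);r=np.polyfit([q[1] for q in Rr],[q[0] for q in Rr],1)
print('mid',[(np.polyval(l,y)+np.polyval(r,y))/2 for y in(-110,-130,-150)], [(np.polyval(r,y)-np.polyval(l,y)) for y in(-110,-130,-150)])
E
```

```text
t 6.5 tray [  3.1 -57.4] z 0.0593 yaw_tray 90.0 F [-0.6  0.2 -0.6] w 0.0142 j6 1.68
[-136.7 -101.9] model |x| at y 133.4
[-105.2 -114.6] model |x| at y 102.7
[ 111.2 -113.4] model |x| at y 105.4
[148.4 -98.2] model |x| at y 142.2
mid [np.float64(1.5281097048479069), np.float64(1.8648908529311257), np.float64(2.201672001014316)] [np.float64(236.1292511538902), np.float64(137.51446694310516), np.float64(38.89968273232017)]
```

```bash
python3 -m inch '[[[-0.25,-0.03,0],0],[[-0.5,-0.03,0],0],[[-0.75,-0.03,0],0],[[-1,-0.03,0],0],[[-1.25,-0.03,0],0],[[-1.5,-0.03,0],0],[[-1.65,-0.03,0],0],[[-1.7,-0.03,0],0]]'
python3 -m inch '[[[-0.1,0,0],0],[[-0.2,0,0],0],[[-0.25,0,0],0],[[-0.25,0,0],0]]'
python3 - <<'E'
from h import *
c=wcal();im=get_image('wrist');cv2.imwrite('pics/w6.png',im)
cv2.imwrite('pics/s6.png',get_image('scene'))
E
```

```text
time_s: 7.5
eef_pos: [0.5524, -0.0517, 0.0593]
ee_rot: [0.0, 0.78, 0.626, 0.0]
force: [-1.0, 0.6, 1.4]
width: 0.014
time_s: 8.0
eef_pos: [0.5503, -0.0612, 0.0592]
ee_rot: [0.0, 0.78, 0.626, -0.0]
force: [1.1, 0.0, 0.0]
width: 0.014
t 8.0 tray [   1.4 -136. ] z 0.0592 yaw_tray 90.1 F [1.1 0.  0. ] w 0.014 j6 1.53
```

View pics/w6.png

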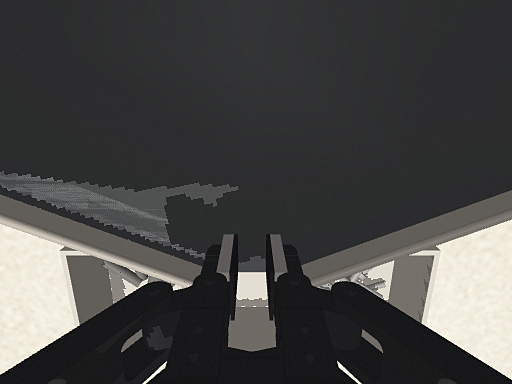

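View pics/s6.png

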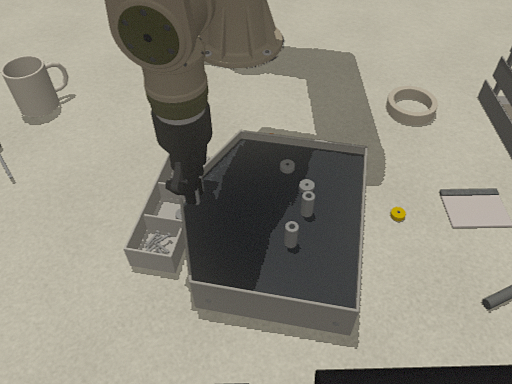

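```bash
python3 -m inch '[[[0.5,0,0],0],[[1.2,0,0],0],[[2,0,-0.8],0],[[2.5,0,-2],0],[[2.5,0,-2.2],0],[[2.5,0,-2.2],0]]'
python3 - <<'E'
from h import *
c=wcal();im=get_image('wrist');cv2.imwrite('pics/w7.png',im)
cv2.imwrite('pics/s7.png',get_image('scene'))
E
```

```text
time_s: 8.85
eef_pos: [0.5722, 0.0374, 0.1477]
ee_rot: [0.0, 0.779, 0.627, 0.0]
force: [0.1, -0.4, -0.6]
width: 0.0141
t 8.85 tray [  1.3 -35. ] z 0.1477 yaw_tray 90.2 F [ 0.1 -0.4 -0.6] w 0.0141 j6 1.71
```

View pics/w7.png

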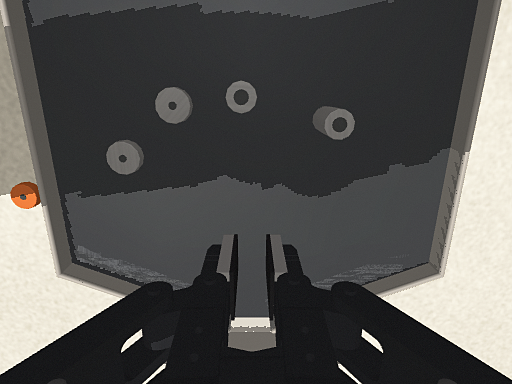

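View pics/s7.png

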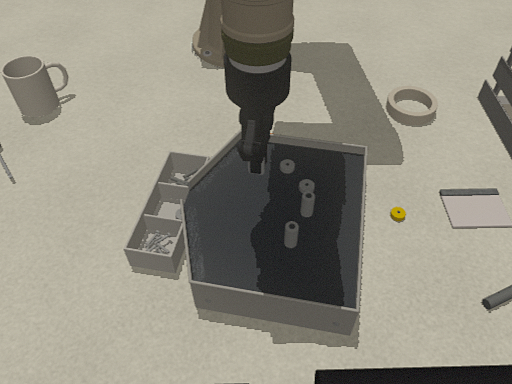

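```bash
python3 - <<'E'
from h import *
im=cv2.imread('pics/s7.png');im0=cv2.imread('pics/scene0.png')
f=lambda i:cv2.resize(i[180:245,130:200],None,fx=5.5,fy=5.5,interpolation=cv2.INTER_CUBIC)
cv2.imwrite('pics/s7c.png',np.hstack([f(im0),f(im)]))
c=wcal()
for n,u,z in[('B',(172.5,105),.065),('C',(123,158),.065),('P2',(241,97),.095),('P1',(340,124),.095)]: print(n,w2tray(ray(c,u,z)).round(1))
E
```

```text
t 8.95 tray [  0.2 -36. ] z 0.1459 yaw_tray 90.1 F [ 0.2 -0.7  0.1] w 0.0143 j6 1.71
B [-53.6  31.1]
C [-92.   -5.8]
P2 [-5.7 37. ]
P1 [53.8 21.5]
```

View pics/s7c.png

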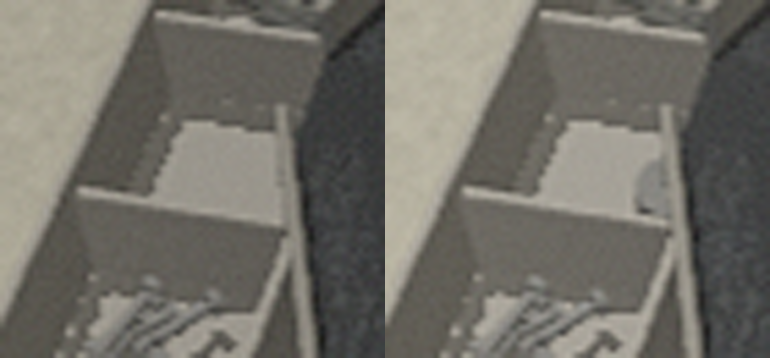

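The first cap lies in the middle compartment, at about (182,213) in the scene picture. The other caps and the posts haven't moved. Next is the cap at tray (-54,31).

```bash
python3 - <<'E'
from h import *
plan((-67.2,61.2),.1459,114.3)
E
```

```text
t 8.95 tray [  0.2 -36. ] z 0.1459 yaw_tray 90.1 F [ 0.2 -0.7  0.1] w 0.0143 j6 1.71
-> (-67.2, 61.2) 0.1459 shift [ 2.43 -1.68  0.  ] turn -0.422
```

```bash
python3 -m inch '[[[0.8,-0.6,0],-0.15],[[1.6,-1.2,0],-0.3],[[2.43,-1.68,0],-0.42],[[2.43,-1.68,0],-0.42],[[2.43,-1.68,0.6],-0.42],[[2.43,-1.68,1.2],-0.42],[[2.43,-1.68,1.2],-0.42]]'
python3 - <<'E'
from h import *
c=wcal();im=get_image('wrist');cv2.imwrite('pics/w8.png',im)
plan((-67.2,61.2),.0593,114.3)
E
```

```text
time_s: 9.82
eef_pos: [0.5251, 0.1446, 0.0965]
ee_rot: [-0.002, 0.633, 0.774, -0.002]
force: [-0.6, -0.2, 0.1]
width: 0.0143
t 9.82 tray [-67.8  59.4] z 0.0965 yaw_tray 114.0 F [-0.6 -0.2  0.1] w 0.0143 j6 1.49
t 9.88 tray [-66.8  59.8] z 0.098 yaw_tray 114.0 F [-0.3 -0.7  1.4] w 0.0141 j6 1.49
-> (-67.2, 61.2) 0.0593 shift [0.03 0.01 0.97] turn -0.004
```

View pics/w8.png

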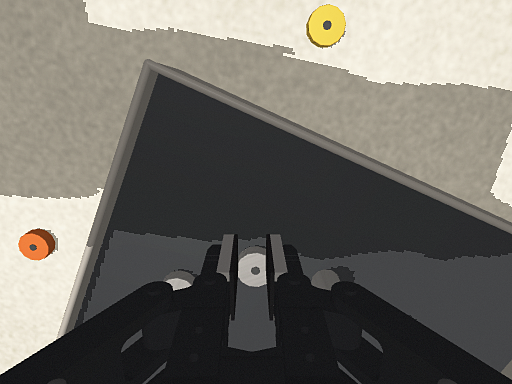

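The gripper's outer knuckles would pass very close to the post here. For the first stretch I'll turn the jaws along the travel, straddle the cap loosely, and drag it clear with the trailing finger.

```bash
python3 -m inch '[[[0,0,-0.6],0],[[0,0,-1],-0.15],[[0,0,-1],-0.3],[[0,0,-1],-0.45],[[0,0,-1],-0.6],[[0,0,-1],-0.75],[[0,0,-1],-0.9],[[0,0,-1],-1.05]]' 0.4
python3 -m inch '[[[0,0,0],-0.15],[[0,0,0],-0.3],[[0,0,0],-0.45],[[0,0,0],-0.52],[[0,0,0],-0.52]]'
python3 - <<'E'
from h import *
plan((-53.6,31.1),.1,204.3)
E
```

```text
time_s: 10.88
eef_pos: [0.5279, 0.1454, 0.1404]
ee_rot: [0.001, 0.157, 0.988, 0.0]
force: [0.2, -0.3, -0.3]
width: 0.0344
time_s: 11.5
eef_pos: [0.5279, 0.1455, 0.1402]
ee_rot: [0.001, -0.1, 0.995, -0.0]
force: [-0.1, 0.2, -0.4]
width: 0.0339
t 11.5 tray [-65.4  60.9] z 0.1402 yaw_tray -156.0 F [-0.1  0.2 -0.4] w 0.0339 j6 -0.08
-> (-53.6, 31.1) 0.1 shift [ 0.04 -0.8   1.01] turn -0.005
```

```bash
python3 -m inch '[[[0.04,-0.4,0],0],[[0.04,-0.8,0],0],[[0.04,-0.8,0.6],0],[[0.04,-0.8,1],0],[[0.04,-0.8,1],0]]'
python3 - <<'E'
from h import *
c=wcal();im=get_image('wrist');cv2.imwrite('pics/w9.png',im)
plan((-53.6,31.1),.058,204.3)
E
```

```text
time_s: 12.12
eef_pos: [0.5308, 0.1136, 0.0978]
ee_rot: [-0.002, -0.101, 0.995, -0.0]
force: [-0.1, 0.3, 0.4]
width: 0.0345
t 12.12 tray [-55.6  30.4] z 0.0978 yaw_tray -155.9 F [-0.1  0.3  0.4] w 0.0345 j6 -0.14
t 12.18 tray [-55.   30.8] z 0.0987 yaw_tray -155.9 F [-0.1  0.2  1.3] w 0.034 j6 -0.14
-> (-53.6, 31.1) 0.058 shift [-0.04 -0.01  1.02] turn -0.004
```

View pics/w9.png

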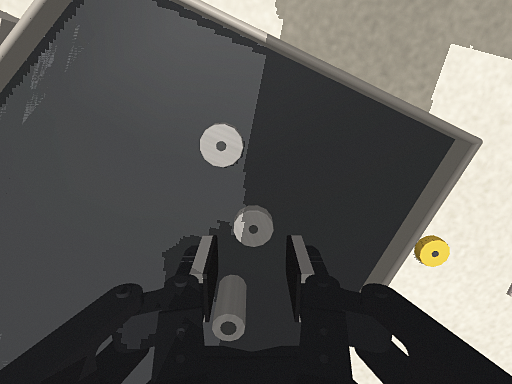

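```bash
python3 - <<'E'
from h import *
c=wcal();p,M,_=now();w=ray(c,(253,226),.065);print(w2tray(w),M.T@(w-p)*1000)
w=ray(c,(229,328),.095);print(w2tray(w),M.T@(w-p)*1000)
E
```

```text
t 12.18 tray [-55.   30.8] z 0.0987 yaw_tray -155.9 F [-0.1  0.2  1.3] w 0.034 j6 -0.14
t 12.18 tray [-55.   30.8] z 0.0987 yaw_tray -155.9 F [-0.1  0.2  1.3] w 0.034 j6 -0.14
[-53.63413607  31.79742793] [-1.68931069  0.37413775 33.71666212]
[-3.21094962 39.51005233] [-50.8178621  -13.16282456   3.63147649]
```

```bash
python3 -m inch '[[[-0.03,0,0.5],0],[[-0.03,0,0.9],0],[[-0.03,0,1.0],0],[[-0.03,0,1.0],0]]'
python3 - <<'E'
from h import *
c=wcal();im=get_image('wrist');cv2.imwrite('pics/w10.png',im)
E
```

```text
time_s: 12.68
eef_pos: [0.5331, 0.1146, 0.0592]
ee_rot: [-0.0, -0.101, 0.995, -0.0]
force: [-0.7, 0.8, -0.2]
width: 0.0338
t 12.68 tray [-53.6  31.8] z 0.0592 yaw_tray -155.9 F [-0.7  0.8 -0.2] w 0.0338 j6 -0.14
```

View pics/w10.png

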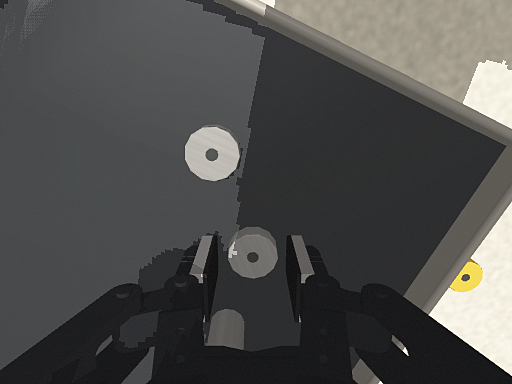

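```bash
python3 -m inch '[[[0,-0.2,0],0],[[0,-0.45,0],0],[[0,-0.7,0],0],[[0,-0.95,0],0],[[0,-1.2,0],0],[[0,-1.45,0],0],[[0,-1.65,0],0],[[0,-1.65,0],0]]'
python3 - <<'E'
from h import *
c=wcal();im=get_image('wrist');cv2.imwrite('pics/w11.png',im)
E
```

```text
time_s: 13.72
eef_pos: [0.5466, 0.0491, 0.0592]
ee_rot: [0.0, -0.1, 0.995, -0.0]
force: [-0.3, 0.7, -0.8]
width: 0.0339
t 13.72 tray [-26.1 -29.1] z 0.0592 yaw_tray -155.9 F [-0.3  0.7 -0.8] w 0.0339 j6 -0.26
```

View pics/w11.png

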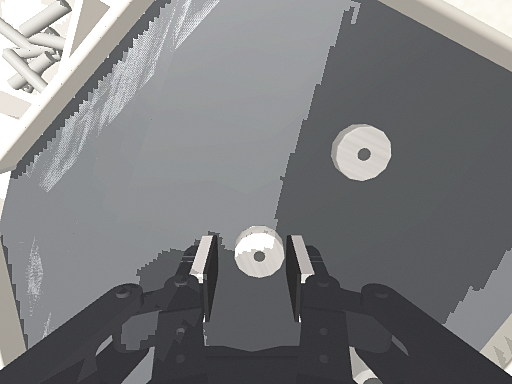

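```bash
python3 - <<'E'
from h import *
c=wcal();p,M,_=now();w=ray(c,(259.5,251),.065);print(w2tray(w),M.T@(w-p)*1000); cap=w2tray(w);d=np.array([1.5,-88])-cap;print(M[:2,:2].T@TR()[1]@d/40, 'C',w2tray(ray(c,(361.5,153),.065)))
E
```

```text
t 13.78 tray [-26.4 -28.8] z 0.0592 yaw_tray -155.9 F [0.4 0.1 0.2] w 0.0342 j6 -0.26
t 13.78 tray [-26.4 -28.8] z 0.0592 yaw_tray -155.9 F [0.4 0.1 0.2] w 0.0342 j6 -0.26
[-30.22677958 -26.82105019] [ 2.68680958  3.34617665 -5.80072711]
[-0.10001569 -1.72000135] C [-92.07946071  -5.95322332]
```

```bash
python3 -m inch '[[[0,-0.25,0],0],[[0,-0.5,0],0],[[0,-0.75,0],0],[[-0.02,-1,0],0],[[-0.04,-1.25,0],0],[[-0.06,-1.5,0],0],[[-0.08,-1.72,0],0],[[-0.08,-1.72,0],0]]'
python3 -m inch '[[[0,0.1,0],0],[[0,0.1,0],0],[[0,0.1,-0.5],0],[[0,0.1,-1],0],[[0,0.5,-1],0.15],[[0,1,-1],0.3],[[0,1,-1],0.45],[[0,1,-1],0.6]]'
python3 -m inch '[[[0,0,0],0.15],[[0,0,0],0.3],[[0,0,0],0.45],[[0,0,0],0.6],[[0,0,0],0.75],[[0,0,0],0.9],[[0,0,0],1.05],[[0,0,0],1.2]]' 0.165
python3 - <<'E'
from h import *
c=wcal();im=get_image('wrist');cv2.imwrite('pics/w12.png',im)
E
```

```text
time_s: 14.78
eef_pos: [0.5637, -0.0176, 0.0593]
ee_rot: [0.0, -0.1, 0.995, -0.0]
force: [0.1, -0.2, 0.3]
width: 0.0338
time_s: 15.78
eef_pos: [0.5551, 0.0231, 0.0994]
ee_rot: [0.0, 0.199, 0.98, -0.0]
force: [-0.3, -0.2, 0.3]
width: 0.0342
time_s: 16.77
eef_pos: [0.5552, 0.0227, 0.0993]
ee_rot: [0.0, 0.718, 0.696, -0.0]
force: [0.2, -0.3, -0.7]
width: 0.0142
t 16.77 tray [-12. -53.] z 0.0993 yaw_tray 100.7 F [ 0.2 -0.3 -0.7] w 0.0142 j6 1.5
```

View pics/w12.png

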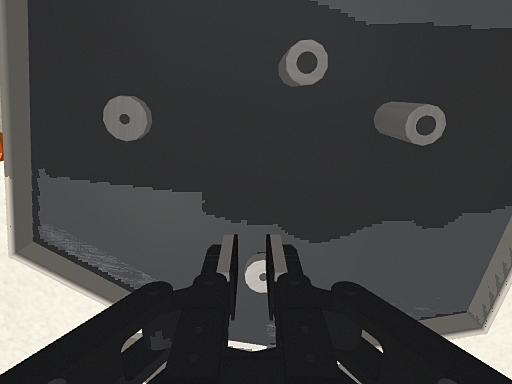

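```bash
python3 - <<'E'
from h import *
c=wcal();cap=w2tray(ray(c,(263,276),.065));print(cap, [w2tray(ray(c,q,.095)).round(1) for q in((307,62),(426,125))])
plan(cap+[0,33],.0993,90)
plan(cap+[0,33],.0593,90)
E
```

```text
t 16.82 tray [-12. -53.] z 0.0993 yaw_tray 100.5 F [0.6 0.5 1.1] w 0.0142 j6 1.5
[  2.44501785 -88.02868549] [array([-4.2, 38.2]), array([55.8, 22.1])]
t 16.82 tray [-12. -53.] z 0.0993 yaw_tray 100.5 F [0.6 0.5 1.1] w 0.0142 j6 1.5
-> [  2.44501785 -55.02868549] 0.0993 shift [-0.11  0.35  0.  ] turn 0.183
t 16.82 tray [-12. -53.] z 0.0993 yaw_tray 100.5 F [0.6 0.5 1.1] w 0.0142 j6 1.5
-> [  2.44501785 -55.02868549] 0.0593 shift [-0.11  0.35  1.  ] turn 0.183
```

```bash
python3 -m inch '[[[-0.11,0.35,0],0.1],[[-0.11,0.35,0],0.18],[[-0.11,0.35,0.5],0.18],[[-0.11,0.35,0.9],0.18],[[-0.11,0.35,1],0.18],[[-0.11,0.35,1],0.18]]'
python3 - <<'E'
from h import *
c=wcal();im=get_image('wrist');cv2.imwrite('pics/w13.png',im)
plan((1.6,-135.5),.0593,90)
E
```

```text
time_s: 17.58
eef_pos: [0.569, 0.0176, 0.059]
ee_rot: [-0.0, 0.776, 0.631, -0.0]
force: [-0.0, -0.2, 0.1]
width: 0.0142
t 17.57 tray [  2.5 -55. ] z 0.059 yaw_tray 90.7 F [-0.  -0.2  0.1] w 0.0142 j6 1.67
t 17.62 tray [  2.9 -55. ] z 0.0595 yaw_tray 90.7 F [ 0.1 -0.2 -0.3] w 0.0143 j6 1.67
-> (1.6, -135.5) 0.0593 shift [-2.01 -0.06  0.01] turn 0.012
```

View pics/w13.png

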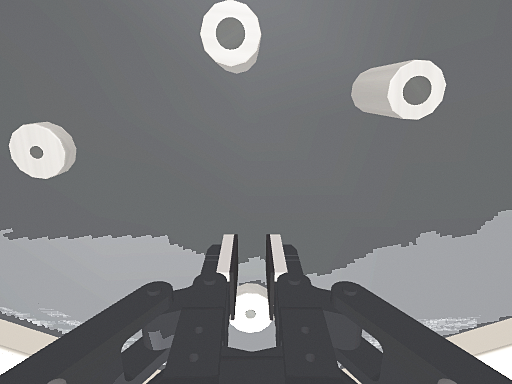

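The cap is centred at (250,313). Pushing it through the mouth as before.

```bash
python3 -m inch '[[[-0.25,-0.01,0],0],[[-0.5,-0.02,0],0],[[-0.75,-0.03,0],0.01],[[-1,-0.04,0],0.01],[[-1.25,-0.04,0],0.01],[[-1.5,-0.04,0],0.01],[[-1.65,-0.04,0],0.01],[[-1.75,-0.04,0],0.01]]'
python3 -m inch '[[[-0.1,0,0],0],[[-0.2,0,0],0],[[-0.27,0,0],0],[[-0.27,0,0],0]]'
python3 -m inch '[[[0.5,0,0],0],[[1.2,0,0],0],[[2,0,-0.8],0],[[2.5,0,-2],0],[[2.5,0,-2.2],0],[[2.5,0,-2.2],0]]'
python3 - <<'E'
from h import *
c=wcal();im=get_image('wrist');cv2.imwrite('pics/w14.png',im)
s=get_image('scene');cv2.imwrite('pics/s14c.png',cv2.resize(s[130:260,120:330],None,fx=3.5,fy=3.5,interpolation=cv2.INTER_CUBIC))
E
```

```text
time_s: 18.62
eef_pos: [0.5532, -0.0511, 0.0592]
ee_rot: [-0.0, 0.78, 0.626, -0.0]
force: [-1.1, 1.5, 0.1]
width: 0.014
time_s: 19.12
eef_pos: [0.5509, -0.0614, 0.0592]
ee_rot: [0.0, 0.78, 0.626, -0.0]
force: [0.2, 0.2, 0.4]
width: 0.0142
time_s: 19.88
eef_pos: [0.5728, 0.0373, 0.1477]
ee_rot: [0.0, 0.779, 0.627, 0.0]
force: [-0.4, 0.0, -0.4]
width: 0.0141
t 19.88 tray [  2. -35.] z 0.1477 yaw_tray 90.2 F [-0.4  0.  -0.4] w 0.0141 j6 1.71
```

View pics/s14c.png

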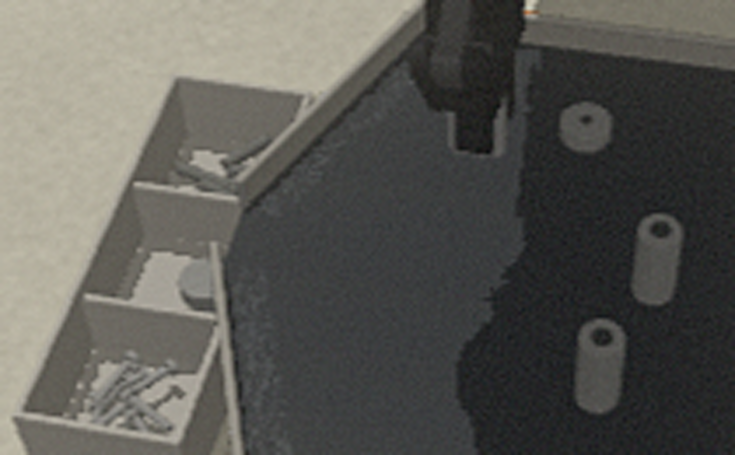

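View pics/w14.png

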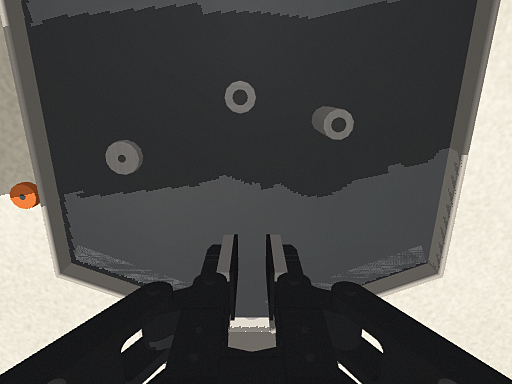

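Two caps are in the compartment, and the posts and third cap haven't moved. Now for the third, at (-92,-6).

```bash
python3 - <<'E'
from h import *
plan((-116.6,16),.0995,138.1)
E
```

```text
t 19.98 tray [  0.9 -36. ] z 0.1459 yaw_tray 90.1 F [ 0.2 -0.7 -1.4] w 0.0144 j6 1.71
-> (-116.6, 16) 0.0995 shift [ 1.3  -2.93  1.17] turn -0.838
```

```bash
python3 -m inch '[[[0.4,-0.9,0],-0.16],[[0.8,-1.8,0],-0.32],[[1.3,-2.93,0],-0.48],[[1.3,-2.93,0],-0.64],[[1.3,-2.93,0.6],-0.8],[[1.3,-2.93,1.17],-0.84],[[1.3,-2.93,1.17],-0.84],[[1.3,-2.93,1.17],-0.84]]'
python3 - <<'E'
from h import *
c=wcal();im=get_image('wrist');cv2.imwrite('pics/w15.png',im)
plan((-116.6,16),.0593,138.1)
E
```

```text
time_s: 20.98
eef_pos: [0.469, 0.1122, 0.1003]
ee_rot: [-0.0, 0.457, 0.889, -0.0]
force: [0.1, -0.4, 0.4]
width: 0.0141
t 20.98 tray [-115.6   15.6] z 0.1003 yaw_tray 138.2 F [ 0.1 -0.4  0.4] w 0.0141 j6 1.02
t 21.02 tray [-115.1   15.8] z 0.1008 yaw_tray 138.2 F [ 0.3 -0.5  0. ] w 0.0138 j6 1.02
-> (-116.6, 16) 0.0593 shift [ 0.03 -0.02  1.04] turn 0.001
```

View pics/w15.png

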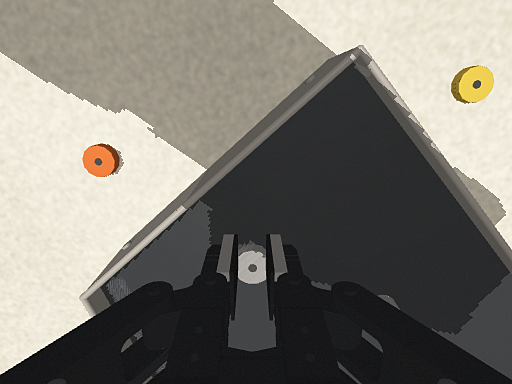

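```bash
python3 -m inch '[[[0.03,-0.01,0.5],0],[[0.03,-0.01,0.9],0],[[0.03,-0.01,1.03],0],[[0.03,-0.01,1.03],0],[[0.03,-0.01,1.03],0]]'
python3 - <<'E'
from h import *
c=wcal();im=get_image('wrist');cv2.imwrite('pics/w16.png',im)
plan((-14.4,-73.7),.0593,138.1)
E
```

```text
time_s: 21.65
eef_pos: [0.4689, 0.1132, 0.0601]
ee_rot: [0.001, 0.456, 0.89, 0.0]
force: [-0.3, 0.1, 0.2]
width: 0.0144
t 21.65 tray [-115.9   16.6] z 0.0601 yaw_tray 138.2 F [-0.3  0.1  0.2] w 0.0144 j6 1.02
t 21.7 tray [-115.9   16.6] z 0.0601 yaw_tray 138.2 F [ 0.5 -0.8  0.2] w 0.0144 j6 1.02
-> (-14.4, -73.7) 0.0593 shift [-3.4   0.01  0.02] turn 0.002
```

View pics/w16.png

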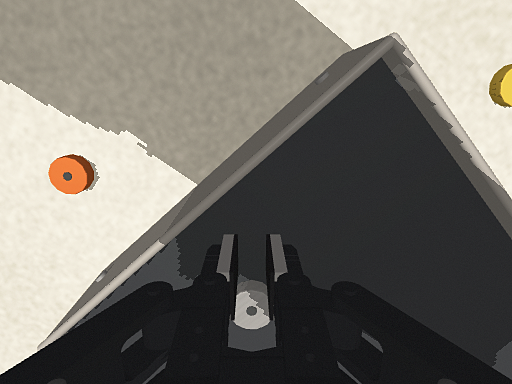

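The cap at (251,310) is centred ahead of the fingers.

```bash
python3 -m inch '[[[-0.25,0,0.02],0],[[-0.5,0,0.02],0],[[-0.75,0,0.02],0],[[-1,0,0.02],0],[[-1.25,0,0.02],0],[[-1.5,0,0.02],0],[[-1.75,0,0.02],0],[[-2,0,0.02],0]]'
python3 -m inch '[[[-0.25,0,0],0],[[-0.5,0,0],0],[[-0.75,0,0],0],[[-1,0,0],0],[[-1.25,0,0],0],[[-1.4,0,0],0],[[-1.4,0,0],0]]'
python3 - <<'E'
from h import *
c=wcal();im=get_image('wrist');cv2.imwrite('pics/w17.png',im)
E
```

```text
time_s: 22.7
eef_pos: [0.5153, 0.0477, 0.0585]
ee_rot: [0.0, 0.456, 0.89, -0.0]
force: [-0.4, 0.2, -0.2]
width: 0.0141
time_s: 23.58
eef_pos: [0.5478, 0.0023, 0.0585]
ee_rot: [0.0, 0.457, 0.89, -0.0]
force: [0.1, 0.3, 0.7]
width: 0.0142
t 23.57 tray [-14.8 -74.5] z 0.0585 yaw_tray 138.2 F [0.1 0.3 0.7] w 0.0142 j6 0.81
```

View pics/w17.png

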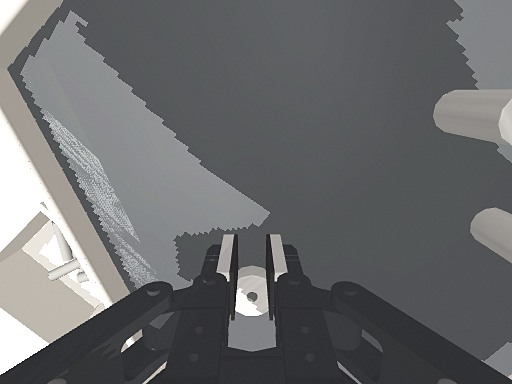

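```bash
python3 - <<'E'
from h import *
c=wcal();cap=w2tray(ray(c,(252,295),.065));print(cap)
for a in(138,114,90): plan(cap+33*np.array([np.cos(np.radians(a)),np.sin(np.radians(a))]),.0593,a)
E
```

```text
t 23.62 tray [-15.2 -74.3] z 0.0584 yaw_tray 138.2 F [0.9 0.8 0.4] w 0.0143 j6 0.81
[  1.41751999 -88.76071975]
t 23.62 tray [-15.2 -74.3] z 0.0584 yaw_tray 138.2 F [0.9 0.8 0.4] w 0.0143 j6 0.81
-> [-23.10625925 -66.67940974] 0.0593 shift [ 0.28  0.01 -0.02] turn 0.004
t 23.62 tray [-15.2 -74.3] z 0.0584 yaw_tray 138.2 F [0.9 0.8 0.4] w 0.0143 j6 0.81
-> [-12.00478923 -58.61371965] 0.0593 shift [ 0.2   0.35 -0.02] turn 0.423
t 23.62 tray [-15.2 -74.3] z 0.0584 yaw_tray 138.2 F [0.9 0.8 0.4] w 0.0143 j6 0.81
-> [  1.41751999 -55.76071975] 0.0593 shift [-0.    0.62 -0.02] turn 0.841
```

```bash
python3 -m inch '[[[0.28,0,-0.02],0],[[0.27,0.11,-0.02],0.14],[[0.25,0.23,-0.02],0.28],[[0.2,0.35,-0.02],0.42],[[0.15,0.44,-0.02],0.56],[[0.08,0.53,-0.02],0.7],[[0,0.62,-0.02],0.84],[[0,0.62,-0.02],0.84]]'
python3 - <<'E'
from h import *
c=wcal();im=get_image('wrist');cv2.imwrite('pics/w18.png',im)
plan((1.6,-135.5),.0593,90)
E
```

```text
time_s: 24.62
eef_pos: [0.5673, 0.018, 0.0593]
ee_rot: [-0.0, 0.779, 0.627, -0.0]
force: [-0.1, -0.6, -1.0]
width: 0.0144
t 24.62 tray [  0.8 -55. ] z 0.0593 yaw_tray 90.2 F [-0.1 -0.6 -1. ] w 0.0144 j6 1.68
t 24.68 tray [  0.7 -55.1] z 0.0593 yaw_tray 90.3 F [-0.6  0.4 -0.1] w 0.0142 j6 1.67
-> (1.6, -135.5) 0.0593 shift [-2.01  0.01  0.  ] turn 0.005
```

View pics/w18.png

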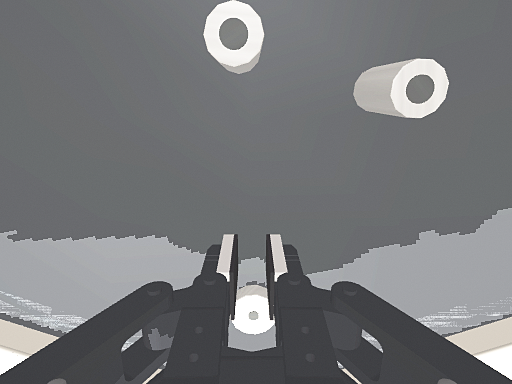

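The third cap sits centred at (253,313).

```bash
python3 -m inch '[[[-0.25,0.01,0],0],[[-0.5,0.02,0],0],[[-0.75,0.02,0],0],[[-1,0.02,0],0],[[-1.25,0.02,0],0],[[-1.5,0.02,0],0],[[-1.65,0.02,0],0],[[-1.75,0.02,0],0]]'
python3 -m inch '[[[-0.1,0,0],0],[[-0.2,0,0],0],[[-0.27,0,0],0],[[-0.27,0,0],0]]'
python3 -m inch '[[[0.5,0,0],0],[[1.2,0,0],0],[[2,0,-0.8],0],[[2.5,0,-2],0],[[2.5,0,-2.2],0],[[2.5,0,-2.2],0]]'
python3 - <<'E'
from h import *
c=wcal();im=get_image('wrist');cv2.imwrite('pics/w19.png',im)
s=get_image('scene');cv2.imwrite('pics/s19c.png',cv2.resize(s[130:260,120:330],None,fx=3.5,fy=3.5,interpolation=cv2.INTER_CUBIC))
E
```

```text
time_s: 25.68
eef_pos: [0.5533, -0.0517, 0.0593]
ee_rot: [0.0, 0.78, 0.626, 0.0]
force: [-0.3, 0.4, -0.3]
width: 0.0143
time_s: 26.18
eef_pos: [0.551, -0.062, 0.0593]
ee_rot: [0.0, 0.78, 0.626, -0.0]
force: [0.6, 0.3, 0.1]
width: 0.0138
time_s: 26.92
eef_pos: [0.5729, 0.0367, 0.1477]
ee_rot: [0.0, 0.779, 0.627, 0.0]
force: [-0.2, -0.6, -1.0]
width: 0.0138
t 26.93 tray [  2.3 -35.6] z 0.1477 yaw_tray 90.2 F [-0.2 -0.6 -1. ] w 0.0138 j6 1.71
```

View pics/s19c.png

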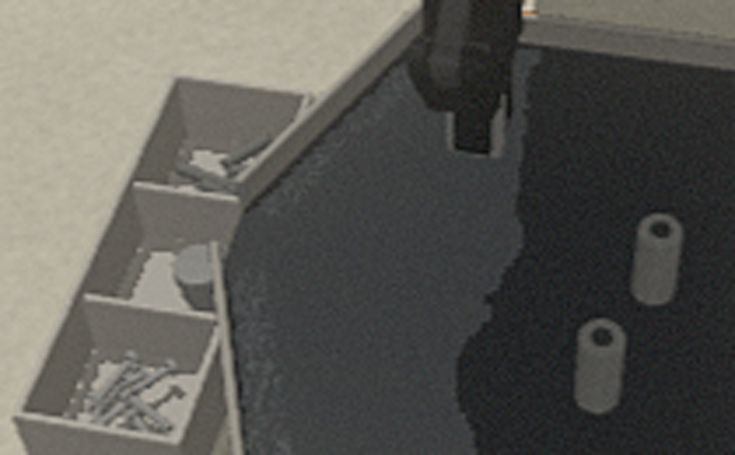

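View pics/w19.png

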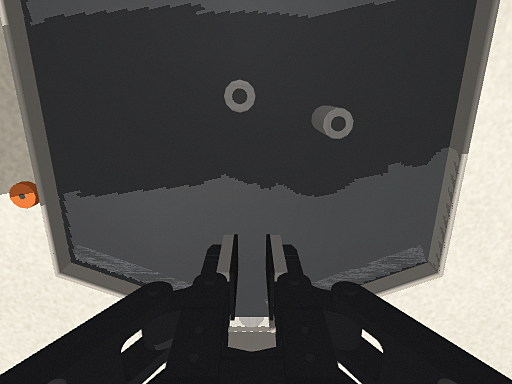

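The tray now holds only the posts, and the caps are in the compartment. I'll move the arm aside for a clear top view as a last check.

```bash
python3 -m inch '[[[1.5,0,-1],0],[[3,0,-2],0],[[4.5,0,-2],0],[[6,0,-2],0],[[7,0,-2],0],[[7,0,-2],0],[[7,0,-2],0],[[7,0,-2],0]]'
python3 - <<'E'
from h import *
now();im=get_image('top');cv2.imwrite('pics/t20.png',im)
s=get_image('scene');cv2.imwrite('pics/s20c.png',cv2.resize(s[130:260,120:330],None,fx=3.5,fy=3.5,interpolation=cv2.INTER_CUBIC))
E
```

```text
time_s: 28.02
eef_pos: [0.6328, 0.3075, 0.2268]
ee_rot: [-0.0, 0.78, 0.626, -0.001]
force: [-0.5, -1.1, 0.6]
width: 0.014
t 28.02 tray [  1.9 241.8] z 0.2268 yaw_tray 90.0 F [-0.5 -1.1  0.6] w 0.014 j6 2.13
```

View pics/t20.png

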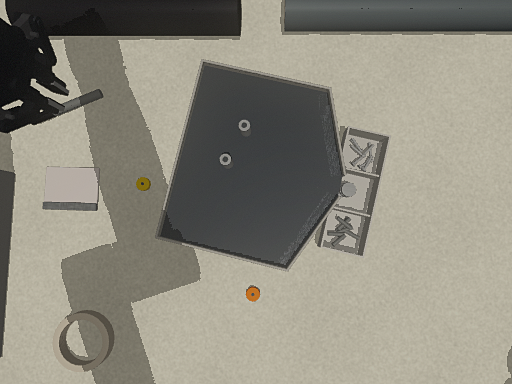

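View pics/s20c.png

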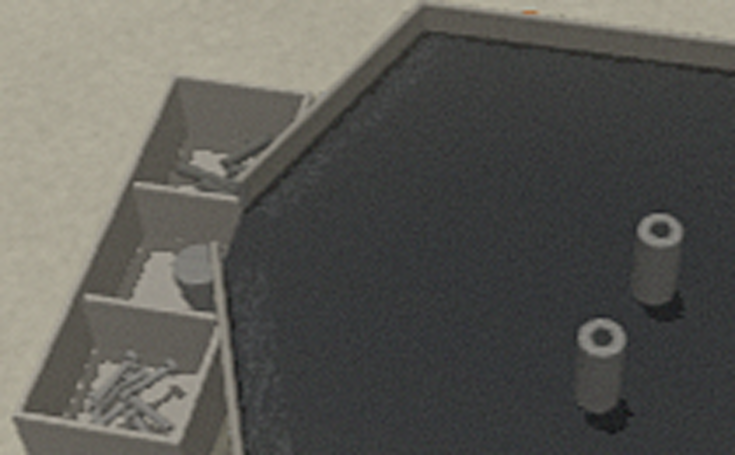

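```bash
python3 - <<'E'
from h import *
w=ray(get_calibration('top'),(347.5,189),.033);print('slot frame',w2tray(w)+[0,178.5])
print(env.job_done())
E
```

```text
slot frame [ 1.70200354 11.14253968]
the job is handed in; nothing more can be done
None
```

All three caps are in the middle compartment and the job is handed in at about 28 s of the 66 s allowed. No verdict was reported.

**What I did:** I slid each cap along the deck to in front of the mouth, then pushed it straight out, one at a time. For two caps I pushed with both fingertips the whole way. The cap nearest a post had to start differently, because the gripper's outer knuckles would have passed too close to the post. I straddled that one loosely and dragged it with the trailing finger, then finished with the fingertips.

**Last checks:**
- **Caps:** The deck has no caps left. The caps look stacked against the tray side of the compartment, about (+2, +11) mm from the slot point. Only the top cap is fully visible, so that there are three in the stack is inferred from how tall it looks. I did not measure the stack at rest over time; it looked the same in two scene pictures about 1 s apart.
- **Posts:** Both stand upright at the same pixels as at the start, (244,126) and (225,160).
- **Arm:** It is well clear of the tray and touching nothing. Wrist force readings stayed at noise level, about 2 N at most.

**Disagreement:** The wrist camera put the tray about 1.5–2 mm from where the top view did. I aimed the mouth pushes using the wrist reading.

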